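# Set the glaze pump's dial and turn its flywheel just over compression

### The arm

A 6-joint arm with a two-finger parallel gripper is mounted at the origin on the work surface. World frame = base frame: x ahead of the robot, y to its left, z up, the work surface at z = 0. Lengths are in m, angles in rad, forces in N, time in s.
With the tool pointing down it reaches from about 0.325 to 0.85 m from the base axis. Payload 4.4 kg.
Tool frame: the origin (TCP) lies midway between the tips of the shut fingers; the grasp point (between the pads) lies ctrl.grip_point_offset behind it (ctrl.grip_point_offset is the distance from the TCP to the grasp point, in m); z points along the fingers, x is the direction in which the jaws open and shut, and the axes are right-handed (so a half turn about z gives the same grasp; the last joint's range is limited). The gripper opens to 94 mm and grips with 3 to 60 N. Pads are 16 mm wide; open, the fingers measure 119 mm over their backs; the gripper's body (75 mm by 177 mm) begins 78 mm behind the grasp point.
Start: joints at [-1.319, 0.207, 1.542, -0, 1.393, -0.15], TCP at [0.225, -0.529, 0.205] pointing down, gripper open.
Joint ranges: [-2.73, 2.73], [-0.86, 2.22], [0.23, 2.46], [-1.11, 4.25], [0.08, 2.63], [-2.82, 2.82]. Speed limits (rad/s): [2.79, 2.79, 3.14, 3.14, 3.14, 3.14].

### API

Orientations are given as a rotation vector (axis times angle).
In Python, from station import status, capture, calibration, job, ctrl gives the robot as it stands.
- The arm moves only by the tool step_arm, never from a script. Its argument "commands" is a list of rows, each an object with "xyz": the shift along the tool's x, y, z in cm, a list of three; "dr": the turn, a rotation vector about the tool's x, y, z in rad, a list of three; "gripper": the opening, from 0 (shut) to 1 (fully open). In form: [{"xyz": [tx, ty, tz], "dr": [rx, ry, rz], "gripper": gripper}, ...]. A call has exactly 10 rows; each row is the pose to reach, as a shift and turn from the pose commanded when the call began, along the tool's axes at that moment; what a row does not reach only later rows make up. A row lasts 1/10 s, in which the tool goes at most 50 mm and 8.59 degrees, less where a joint would pass 70% of its speed; a pose out of reach is approached as far as the arm can. A call with a gripper value outside its range is refused whole. The fingers move at their own pace and stop on an object; "squeeze" is the grip in N (left out, the last holds). Time passes only in rows, so rows that repeat a pose let the fingers close, or fill a call up. It gives the time, the measured TCP pose, the force and the opening at its end, in the units of the state.
- status.get_state(): the state, without advancing time (a new reading comes with each control period).
- capture(name): name is "scene" or "top" or "wrist"; returns the picture (420x560x3 uint8, red, green, blue); there is no depth.
- calibration(name): a dict with "K" (3x3 intrinsics, pixels), "k1" (the pictures are not rectified: a ray, as slopes to the right and down, at radius r is drawn at 1 + k1 r^2 times it, then the intrinsics apply), "world_from_camera" (4x4, takes a point from camera to world coordinates); the wrist camera has in their place "hand_eye" (4x4, takes a point from camera to tool coordinates, whose origin is the TCP and whose axes are the tool frame's). Camera axes: x right, y down, z forward; pixel columns grow to the right and rows downward; lengths in m; the calibration is good to about 2 mm. A picture is of the moment at which its call begins: read the wrist's pose just before it. calibration takes no time and is no camera call.
- job.job_done(): hands the job in, once; it reports no verdict.
The state is a dict: "clock": time; "joint_positions": joint angles; "dq": joint speeds; "joint_torque": joint torques, N m; "tool_pos": TCP position; "tcp_rot": TCP orientation; "ft_force": force on the tool from outside, world axes, zero at the start; "wrist_torque": the same for the moment, N m; "grip_width": opening from 0.0 (shut) to 1.0 (fully open).
Only numpy, scipy, OpenCV 4.12 (cv2) and the standard library are available. Lean on these libraries where they do the work, as an engineer would, in place of code of your own. Each camera call takes 0.05 s, during which the arm holds its last target.

### The job

Get the glaze-spray pump ready to start: first turn its click dial three clicks clockwise (seen from above). Then turn the flywheel clockwise by its hand knob until the resistance has built up, peaked and died away, and stop right there, before the wheel runs on by itself, so that it stays put when you let go of it. Leave the pots, jars and tools around it where they are.

Things in the scene. Friction and masses are not known exactly. Their poses are not given: they have to be found in the camera images.
- pump: The fixed spray pump: blue base plate 240 mm (its x) by 440 mm (its y), 30 mm thick; origin under its centre, z up. Flywheel axis at its y = +75 mm (x = 0); click dial at y = -135 mm (x = 0) on a square grey pillar 75 mm wide, 140 mm tall; a small round gauge (not needed) at x = +85, y = -60 mm, 125 mm tall. The wheel's rim lies 117 to 139 mm above the table; the tallest part (the knob) ends at 191 mm.
- flywheel: Dark spoked steel flywheel, 190 mm across, 22 mm thick, lying flat, turning about a vertical shaft. Origin on the shaft axis at mid-thickness, 128 mm above the table; x axis towards the hand knob, 75 mm out; z up. Its start angle varies. It must turn clockwise from above (negative yaw), 75 to 104 degrees to the let-go point; it has end stops about 85 degrees past and 115 degrees before that.
- wheel_hub (a point): Top centre of the wheel's hub, on its axis. Feel at the knob: 5 to 6 N of dry friction plus compression, a push back that climbs to 8 to 11 N 45 degrees before the let-go point, is zero there, and beyond it drives the wheel on. (Held still, friction may hide up to 6 N either way.) Released within 15 degrees either side of that point it stays; farther on it runs away, farther back it springs back.
- knob_mid (a point): Middle of the black hand knob on the flywheel: an upright round grip 26 mm across that spins freely on its pin, standing 50 mm up from the wheel's face (to 191 mm above the table). This point is on its axis, 28 mm above its foot and 22 mm below its top, about 169 mm above the table.
- dial_grip (a point): On the axis of the click dial, half-way up its black bar grip: the bar is 64 mm long, 18 mm thick, 32 mm tall, on a 64 mm round skirt; this point is 171 mm above the table, 18 mm above the skirt, 14 mm below the bar's top. The point's x axis lies along the bar, y across it, z up; a white line on top marks the -x end.
- dial (a joint): Angle of the click dial, rad, 0 at the start, positive clockwise from above. It clicks into rest every 0.419 rad (24 degrees) with a light spring torque of about 0.06 N m; white ticks on the pillar are one click apart. Three clicks are 1.257 rad. End stops at -0.6 and 2.6.
- oil_bottle_c (a point): Bystander, to be left alone: a closed steel can, 56 mm across, 100 mm tall, standing on the pump's base plate in front of the wheel and the dial. The point is its centre, half-way up.
- wrench_c (a point): Bystander, to be left alone: a flat steel wrench 170 mm long lying on the table left of the pump. The point is its centre, half-way up.
- bowl_c (a point): Bystander, to be left alone: a terracotta bowl 120 mm across, 50 mm tall, in front of the pump. The point is its centre, half-way up.
- glaze_jar_c (a point): Bystander, to be left alone: an amber jar 76 mm across, 100 mm tall, behind the pump. The point is its centre, half-way up.
- mug_c (a point): Bystander, to be left alone: a white mug 80 mm across, 90 mm tall, behind the pump. The point is its centre, half-way up.
- bisque_vase_c (a point): Bystander, to be left alone: a terracotta vase 84 mm across, 115 mm tall, left of the pump. The point is its centre, half-way up.
- slip_tub_c (a point): Bystander, to be left alone: a white lidded tub 90 mm across, 85 mm tall, right of the pump. The point is its centre, half-way up.

How it is judged:
On the way, in this order (a step that is already met when the one before it is completed fails the run):
1. the dial rests three clicks clockwise of its start (1.257 rad, within 0.11) (value of joint dial between 1.147 and 1.367 rad), for 0.3 s.
2. the flywheel is turned on to beyond its resistance peak (knob more than 65 mm from its start) (distance of knob_mid from where it was at the start of the episode above 0.065 m), for 0.05 s.
At the end, for the whole second after the job is handed in: The dial rests at three clicks (1.257 rad within 0.11); the flywheel, let go of, rests of itself past the resistance peak without having run on: its knob 65 to 137 mm in a straight line from where it started (a wheel let go too early springs back nearer than that, one taken too far runs on farther) (all of step 1 and distance of knob_mid from where it was at the start of the episode between 0.065 and 0.137 m and angular speed of flywheel below 0.05 rad/s); the robot touches nothing.
It fails at once if the flywheel runs on past the let-go point (knob more than 137 mm from its start) (distance of knob_mid from where it was at the start of the episode above 0.137 m).
It fails at once if a pot, jar, can or tool beside the pump is shifted by more than 30 mm (distance of any of oil_bottle_c, wrench_c, bowl_c, glaze_jar_c, mug_c, bisque_vase_c, slip_tub_c from where it was at the start of the episode above 0.03 m).
It also fails if it takes over 67 s, if anything falls off the work surface, if the arm or the gripper's body presses on something with over 40 N, if the wrist force passes 120 N, or if a joint passes its speed limit or range.

## Working session

There is one attempt and no reset: what is moved stays moved. The work goes in short steps, Python scripts to look and compute and a tool call to move; the robot and the scene stay as the last step left them, time stands still between calls to the robot, and variables do not carry over. Pictures are saved under pics/ and viewed, and the job is handed in when it is done.

Besides the shell and the picture viewer there is one more tool, called after "Emit:" as name([rows], argument=value, ...), one row to a line, values as JSON. step_arm: Moves the arm, as the interface text tells. Its arguments: {"type":"object","properties":{"commands":{"type":"array"},"squeeze":{"type":"number"}},"required":["commands"]}

```bash
ls; mkdir -p pics
python3 - <<'E'
from station import status, capture, calibration, job, ctrl
import cv2
print(status.get_state()); print(ctrl.grip_point_offset)
for n in ("scene","top"):
    im=capture(n); cv2.imwrite(f"pics/{n}0.png",im[:,:,::-1]); print(n,calibration(n))
print(calibration("wrist"))
E
```

```text
pics
{'clock': 0.0, 'joint_positions': array([-1.31852521e+00,  2.07446226e-01,  1.54291810e+00, -1.22311739e-05,
        1.39351317e+00, -1.50493237e-01]), 'dq': array([-9.78146176e-04,  8.37639339e-04, -1.50523729e-03, -4.62384472e-05,
        1.75098241e-03, -2.41885279e-05]), 'joint_torque': array([-1.70825915e-03, -3.70878589e+01, -2.81417745e+01,  6.96206396e-02,
        3.61439190e-02, -1.57076593e-04]), 'tool_pos': array([ 0.22516564, -0.52820831,  0.20429295]), 'tcp_rot': array([-2.61962039,  1.73136447,  0.002675  ]), 'ft_force': array([0.70852037, 0.6967389 , 0.36311954]), 'wrist_torque': array([ 0.05609572, -0.03647652,  0.01774042]), 'grip_width': 0.9993320618511173}
0.0188
scene {'K': array([[479.80161245,   0.        , 280.31093513],
       [  0.        , 479.80161245, 209.13108621],
       [  0.        ,   0.        ,   1.        ]]), 'k1': -0.12205285786424834, 'world_from_camera': array([[ 0.70473003,  0.49521005, -0.50805767,  1.15024564],
       [ 0.70940307, -0.48161028,  0.51458606, -0.5517367 ],
       [ 0.01014239, -0.72306192, -0.69070876,  0.87010854],
     
[... 457 characters left out ...]
8588e-04, -9.14465293e-02, -9.95809965e-01,
         1.04714575e+00],
       [ 0.00000000e+00,  0.00000000e+00,  0.00000000e+00,
         1.00000000e+00]])}
{'K': array([[315.24096908,   0.        , 281.76704565],
       [  0.        , 315.24096908, 213.02078542],
       [  0.        ,   0.        ,   1.        ]]), 'k1': -0.041519790715277935, 'hand_eye': array([[ 9.99999852e-01, -3.43013568e-05, -5.43557958e-04,
         3.40256246e-04],
       [ 1.59996636e-04,  9.72481046e-01,  2.32981949e-01,
        -6.78072152e-02],
       [ 5.20608215e-04, -2.32982002e-01,  9.72480908e-01,
        -1.79532366e-01],
       [ 0.00000000e+00,  0.00000000e+00,  0.00000000e+00,
         1.00000000e+00]])}
```

View pics/top0.png

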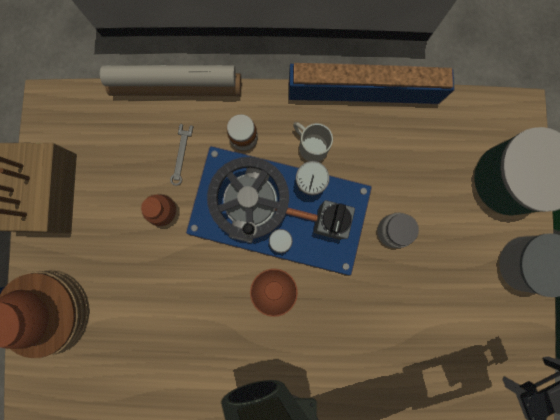

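View pics/scene0.png

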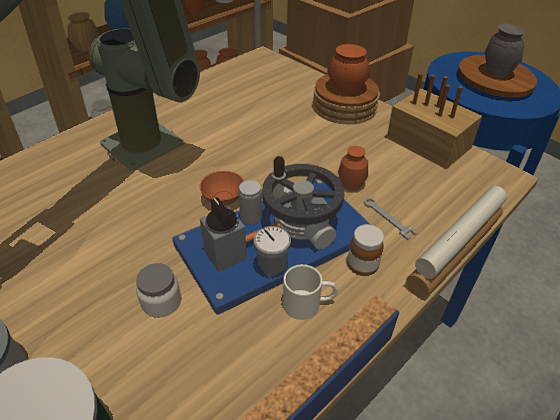

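The top view shows the hub at about (247,197), the knob at (248,229) and the dial at (335,219). I'll zoom in on these.

```bash
cat > h.py <<'E'
import numpy as np, cv2
from station import status, capture, calibration, job, ctrl
from scipy.spatial.transform import Rotation as R
def cam(n,T=None):
    c=calibration(n); K=np.array(c["K"]); d=np.array([c["k1"],0,0,0,0.])
    if n=="wrist":
        s=T; W=np.eye(4); W[:3,:3]=R.from_rotvec(s["tcp_rot"]).as_matrix(); W[:3,3]=s["tool_pos"]; W=W@np.array(c["hand_eye"])
    else: W=np.array(c["world_from_camera"])
    return K,d,W
def ray(n,px,z,T=None):
    K,d,W=cam(n,T); u=cv2.undistortPoints(np.array(px,float).reshape(-1,1,2),K,d).reshape(-1,2)
    r=np.c_[u,np.ones(len(u))]@W[:3,:3].T; o=W[:3,3]; 
    return o+r*((z-o[2])/r[:,2])[:,None]
def proj(n,P,T=None):
    K,d,W=cam(n,T); I=np.linalg.inv(W)
    return cv2.projectPoints(np.array(P,float).reshape(-1,3),cv2.Rodrigues(I[:3,:3])[0],I[:3,3],K,d)[0].reshape(-1,2)
E
python3 - <<'E'
import cv2
a=cv2.imread("pics/top0.png")[140:280,180:380]; cv2.imwrite("pics/t0z.png",cv2.resize(a,None,fx=4,fy=4,interpolation=2))
a=cv2.imread("pics/scene0.png")[140:310,165:365]; cv2.imwrite("pics/s0z.png",cv2.resize(a,None,fx=3.5,fy=3.5,interpolation=2))
E
```

```text
(no output)
```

View pics/t0z.png

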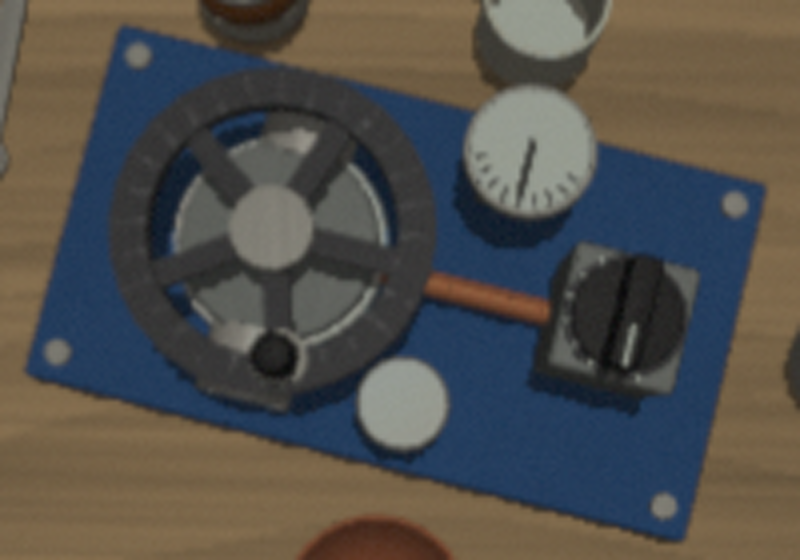

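View pics/s0z.png

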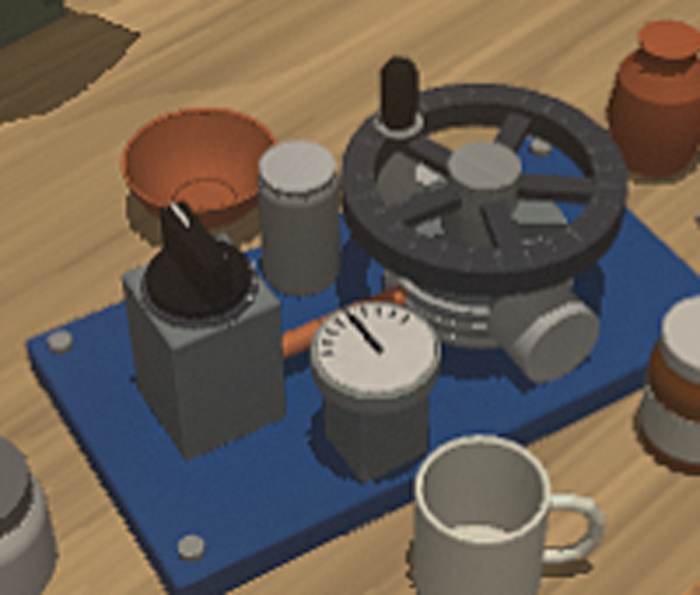

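Run:
```python
from h import *
f=lambda l:[((u+.5)/4-.5+180,(v+.5)/4-.5+140) for u,v in l]
c=ray("top",f([(122,27),(765,183),(685,541),(27,373)]),.03)[:,:2]; print(c)
b=f([(139,55),(735,204),(664,506),(57,351)]); print("bolts",ray("top",b,.033))
m=np.array([[.12,.22],[.12,-.22],[-.12,-.22],[-.12,.22]])
cc=c.mean(0); H=(m).T@(c-cc); th=np.arctan2(H[0,1]-H[1,0],H[0,0]+H[1,1]); print(cc,th,np.degrees(th))
Rm=np.array([[np.cos(th),-np.sin(th)],[np.sin(th),np.cos(th)]]); print("resid",(m@Rm.T+cc-c)*1000)
hub=cc+Rm@[0,.075]; dial=cc+Rm@[0,-.135]; print("hub",hub,"dial",dial)
print("hub meas",ray("top",f([(271,227)]),.145),"rim",ray("top",f([(273,230)]),.139))
k=ray("top",f([(274,355)]),.191)[0,:2]; print("knob",k,k-hub,np.linalg.norm(k-hub),np.degrees(np.arctan2(*(k-hub)[::-1])))
e=ray("top",f([(625,365),(646,262)]),.185)[:,:2];print("dial",e,e.mean(0),np.degrees(np.arctan2(*(e[0]-e[1])[::-1])))
e=ray("top",f([(632,325),(628,364)]),.185)[:,:2];print("line",e,np.degrees(np.arctan2(*(e[1]-e[0])[::-1])))
# check scene
for p in [np.r_[hub,.145],np.r_[dial,.171],np.r_[k,.191]]:
  u=proj("scene",p)[0];print((u-[165,140]+.5)*3.5)
print("oil",ray("top",f([(402,404)]),.13))
```

```text
[[ 0.7452745   0.19324981]
 [ 0.64902628 -0.22982289]
 [ 0.41679686 -0.17779198]
 [ 0.51658655  0.2469063 ]]
bolts [[ 0.72587307  0.18081432  0.033     ]
 [ 0.63433903 -0.20937386  0.033     ]
 [ 0.43900264 -0.16364398  0.033     ]
 [ 0.53101948  0.22726844  0.033     ]]
[0.58192105 0.00813531] -0.2268235200915086 -12.996030395544276
resid [[ 3.0472027   2.26431907]
 [ 0.34666449 -3.39266488]
 [-1.27646814 -1.45152921]
 [-2.11739905  2.57987501]]
hub [0.59878731 0.08121423] dial [ 0.55156177 -0.12340675]
hub meas [[0.59922338 0.08239441 0.145     ]] rim [[0.59827364 0.08166822 0.139     ]]
knob [0.52343112 0.07538373] [-0.07535619 -0.00583051] 0.075581417692733 -175.57568977963192
dial [[ 0.52162777 -0.11576188]
 [ 0.57838499 -0.12706925]] [ 0.55000638 -0.12141557] 168.73285856700554
line [[ 0.54357709 -0.11949092]
 [ 0.52220115 -0.11740214]] 174.41897494287736
[485.76463858 162.3857921 ]
[197.1346029  248.26141769]
[399.68702726  60.35831695]
oil [[0.49936283 0.00524859 0.13      ]]
```

```bash
cat >> h.py <<'E'
def plan(tx,ty,tz,yawdeg,base=None,byaw=None):
    """shift (cm, tool axes) and dr to get from base (xyz,yaw) to target, tool straight down"""
    s=status.get_state(); M=R.from_rotvec(s["tcp_rot"]).as_matrix()
    p=s["tool_pos"] if base is None else np.array(base)
    T=R.from_euler("z",yawdeg,degrees=True).as_matrix()@np.diag([1,-1,-1.])
    if byaw is not None: M=R.from_euler("z",byaw,degrees=True).as_matrix()@np.diag([1,-1,-1.])
    sh=M.T@(np.array([tx,ty,tz])-p)*100; dr=R.from_matrix(M.T@T).as_rotvec()
    print("shift",sh.round(2),"dr",dr.round(4))
def st():
    s=status.get_state(); M=R.from_rotvec(s["tcp_rot"]).as_matrix()
    print("t",round(s["clock"],2),"p",s["tool_pos"].round(4),"yaw",np.degrees(np.arctan2(M[1,0],M[0,0])).round(2),"tilt",M[:2,2].round(4),"F",s["ft_force"].round(2),"Tq",s["wrist_torque"].round(3),"w",round(s["grip_width"],3),"q",s["joint_positions"].round(2))
    return s
E
python3 - <<'E'
from h import *
st(); plan(.5505,-.1225,.26,78,base=[.225,-.529,.205])
E
```

```text
t 0.1 p [ 0.2252 -0.5283  0.2044] yaw -66.92 tilt [-0.0005  0.002 ] F [-0.02 -0.25  0.76] Tq [ 0.039  0.011 -0.004] w 0.999 q [-1.32  0.21  1.54 -0.    1.39 -0.15]
shift [-24.65 -45.88  -5.44] dr [-2.7000e-03  4.0000e-04 -2.5293e+00]
```

Emit:
step_arm([
  {"xyz": [0,0,-5],"dr": [0,0,-0.14],"gripper": 1},
  {"xyz": [-2.5,-4,-5.5],"dr": [0,0,-0.28],"gripper": 1},
  {"xyz": [-5,-9,-5.5],"dr": [0,0,-0.42],"gripper": 1},
  {"xyz": [-7.5,-14,-5.5],"dr": [0,0,-0.56],"gripper": 1},
  {"xyz": [-10,-18.5,-5.5],"dr": [0,0,-0.7],"gripper": 1},
  {"xyz": [-12.5,-23,-5.5],"dr": [0,0,-0.84],"gripper": 1},
  {"xyz": [-15,-27.5,-5.5],"dr": [0,0,-0.98],"gripper": 1},
  {"xyz": [-17.5,-32,-5.5],"dr": [0,0,-1.12],"gripper": 1},
  {"xyz": [-19,-36,-5.5],"dr": [0,0,-1.26],"gripper": 1},
  {"xyz": [-20,-38,-5.5],"dr": [0,0,-1.4],"gripper": 1},
])

```text
clock: 1.1
tool_pos: [0.4979, -0.1931, 0.26]
tcp_rot: [-3.118, -0.376, -0.0]
ft_force: [0.1, -1.0, 1.0]
grip_width: 1.004
```

Run:
```python
from h import *
st(); plan(.5505,-.1225,.26,78)
```

```text
t 1.1 p [ 0.4979 -0.1931  0.26  ] yaw 13.76 tilt [-0.0001  0.0009] F [ 0.06 -1.02  1.  ] Tq [-0.063 -0.1   -0.029] w 1.004 q [-0.53  0.08  1.57  0.    1.49 -0.77]
shift [ 6.79 -5.61  0.01] dr [-7.0000e-04 -6.0000e-04 -1.1211e+00]
```

Emit:
step_arm([
  {"xyz": [2,-1.5,0],"dr": [0,0,-0.14],"gripper": 1},
  {"xyz": [4,-3,0],"dr": [0,0,-0.28],"gripper": 1},
  {"xyz": [6,-4.5,0],"dr": [0,0,-0.42],"gripper": 1},
  {"xyz": [6.8,-5.6,0],"dr": [0,0,-0.56],"gripper": 1},
  {"xyz": [6.8,-5.6,0],"dr": [0,0,-0.7],"gripper": 1},
  {"xyz": [6.8,-5.6,0],"dr": [0,0,-0.84],"gripper": 1},
  {"xyz": [6.8,-5.6,0],"dr": [0,0,-0.98],"gripper": 1},
  {"xyz": [6.8,-5.6,0],"dr": [0,0,-1.12],"gripper": 1},
  {"xyz": [6.8,-5.6,0],"dr": [0,0,-1.12],"gripper": 1},
  {"xyz": [6.8,-5.6,0],"dr": [0,0,-1.12],"gripper": 1},
])

```text
clock: 2.1
tool_pos: [0.5496, -0.1258, 0.26]
tcp_rot: [-2.453, -1.962, 0.001]
ft_force: [0.9, 0.2, 0.1]
grip_width: 0.996
```

Run:
```python
from h import *
s=st(); im=capture("wrist"); cv2.imwrite("pics/w1.png",im[:,:,::-1])
print(proj("wrist",[[.5505,-.1225,.185],[.599,.0815,.145],[.5234,.0754,.191]],s))
```

```text
t 2.1 p [ 0.5496 -0.1258  0.26  ] yaw 77.3 tilt [-0.0008  0.0004] F [0.87 0.15 0.09] Tq [ 0.018 -0.096 -0.034] w 0.996 q [-0.38  0.15  1.5   0.    1.5  -1.73]
[[285.61465811 219.80811437]
 [498.74204607 211.61920981]
 [523.37721222 135.53909686]]
```

View pics/w1.png

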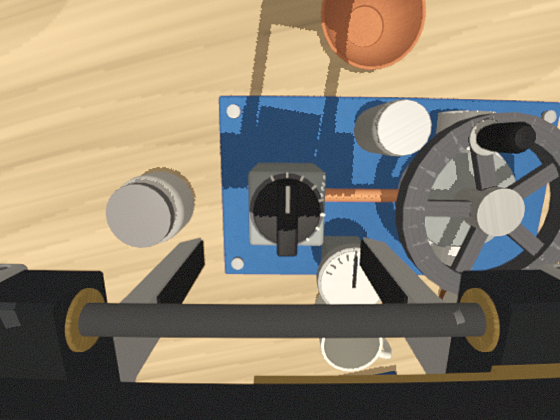

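Run:
```python
import cv2
a=cv2.imread("pics/w1.png")[150:270,220:380]; cv2.imwrite("pics/w1z.png",cv2.resize(a,None,fx=5,fy=5,interpolation=2))
```

```text
(no output)
```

View pics/w1z.png

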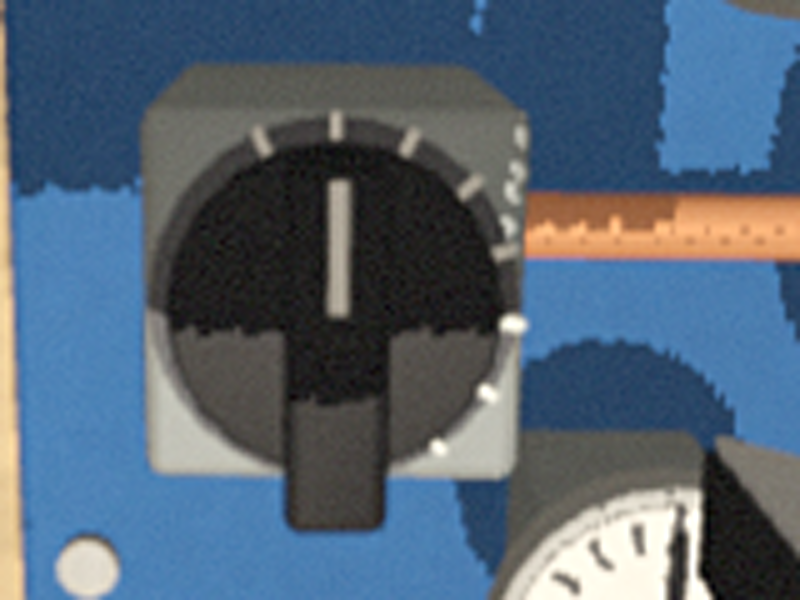

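Run:
```python
from h import *
s=st()
f=lambda l:[((u+.5)/5-.5+220,(v+.5)/5-.5+150) for u,v in l]
p=ray("wrist",f([(338,180),(338,318),(335,528),(335,400)]),.185,s); print(p)
print(np.degrees(np.arctan2(*(p[0]-p[2])[:2][::-1])))
d=(p[0]-p[2])[:2]; d/=np.linalg.norm(d); c=p[2,:2]+.032*d; print("centre",c, "perp off",)
# skirt/pillar check z=.140
p=ray("wrist",f([(145,118),(522,112),(517,475),(152,473)]),.14,s);print(p.mean(0))
plan(.5505,-.123,.16,77.8)
```

```text
t 2.15 p [ 0.5497 -0.1258  0.2601] yaw 77.32 tilt [-0.0005  0.0002] F [-0.42  0.15  0.57] Tq [ 0.003 -0.13   0.027] w 0.997 q [-0.38  0.15  1.5   0.    1.5  -1.73]
[[ 0.52281002 -0.11506821  0.185     ]
 [ 0.54538247 -0.12005535  0.185     ]
 [ 0.58152095 -0.12856193  0.185     ]
 [ 0.55913764 -0.12361024  0.185     ]]
167.05631449974263
centre [ 0.55033404 -0.12139415] perp off
[ 0.55233214 -0.12155249  0.14      ]
shift [ 0.29  0.02 10.01] dr [-0.0006 -0.0001 -0.0083]
```

Emit:
step_arm([
  {"xyz": [0.4,0.1,2],"dr": [0,0,0],"gripper": 1},
  {"xyz": [0.4,0.1,4],"dr": [0,0,0],"gripper": 1},
  {"xyz": [0.4,0.1,6],"dr": [0,0,0],"gripper": 0.7},
  {"xyz": [0.4,0.1,8],"dr": [0,0,0],"gripper": 0.6},
  {"xyz": [0.4,0.1,9.2],"dr": [0,0,0],"gripper": 0.6},
  {"xyz": [0.4,0.1,10],"dr": [0,0,0],"gripper": 0.6},
  {"xyz": [0.4,0.1,10],"dr": [0,0,0],"gripper": 0.0},
  {"xyz": [0.4,0.1,10],"dr": [0,0,0],"gripper": 0.0},
  {"xyz": [0.4,0.1,10],"dr": [0,0,0],"gripper": 0.0},
  {"xyz": [0.4,0.1,10],"dr": [0,0,0],"gripper": 0.0},
], squeeze=12)

```text
clock: 3.15
tool_pos: [0.5524, -0.1225, 0.1616]
tcp_rot: [2.449, 1.964, 0.002]
ft_force: [0.3, -0.5, 1.0]
grip_width: 0.353
```

Run:
```python
from h import *
st()
```

```text
t 3.15 p [ 0.5524 -0.1225  0.1616] yaw 77.46 tilt [ 0.0019 -0.0008] F [ 0.29 -0.54  0.98] Tq [ 0.016 -0.133 -0.025] w 0.353 q [-0.37  0.23  1.61 -0.    1.3  -1.72]
```

Emit:
step_arm([
  {"xyz": [0,0,0],"dr": [0,0,0],"gripper": 0},
  {"xyz": [0,0,0],"dr": [0,0,0],"gripper": 0},
  {"xyz": [0,0,0],"dr": [0,0,0],"gripper": 0},
  {"xyz": [0,0,0],"dr": [0,0,0],"gripper": 0},
  {"xyz": [0,0,0],"dr": [0,0,0.07],"gripper": 0},
  {"xyz": [0,0,0],"dr": [0,0,0.14],"gripper": 0},
  {"xyz": [0,0,0],"dr": [0,0,0.21],"gripper": 0},
  {"xyz": [0,0,0],"dr": [0,0,0.28],"gripper": 0},
  {"xyz": [0,0,0],"dr": [0,0,0.35],"gripper": 0},
  {"xyz": [0,0,0],"dr": [0,0,0.42],"gripper": 0},
], squeeze=12)

```text
clock: 4.15
tool_pos: [0.552, -0.122, 0.1609]
tcp_rot: [2.808, 1.408, 0.001]
ft_force: [-0.5, 1.3, 3.8]
grip_width: 0.19
```

Run:
```python
from h import *
st(); im=capture("wrist"); cv2.imwrite("pics/w2.png",im[:,:,::-1])
```

```text
t 4.15 p [ 0.552  -0.122   0.1609] yaw 53.24 tilt [0.0006 0.0002] F [-0.48  1.26  3.78] Tq [ 0.357 -0.131  0.038] w 0.19 q [-0.37  0.23  1.61  0.    1.3  -1.3 ]
```

View pics/w2.png

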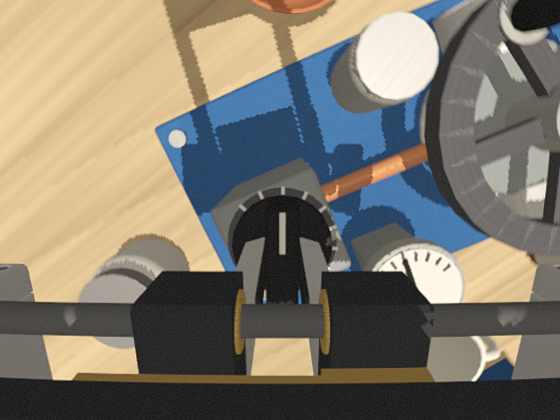

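The grip is centred on the bar and the dial has turned one click: its white line now sits at about (282,230), next to the next tick. Two more clicks to go.

Emit:
step_arm([
  {"xyz": [0,0,0],"dr": [0,0,0.11],"gripper": 0},
  {"xyz": [0,0,0],"dr": [0,0,0.22],"gripper": 0},
  {"xyz": [0,0,0],"dr": [0,0,0.33],"gripper": 0},
  {"xyz": [0,0,0],"dr": [0,0,0.44],"gripper": 0},
  {"xyz": [0,0,0],"dr": [0,0,0.55],"gripper": 0},
  {"xyz": [0,0,0],"dr": [0,0,0.66],"gripper": 0},
  {"xyz": [0,0,0],"dr": [0,0,0.76],"gripper": 0},
  {"xyz": [0,0,0],"dr": [0,0,0.84],"gripper": 0},
  {"xyz": [0,0,0],"dr": [0,0,0.84],"gripper": 0},
  {"xyz": [0,0,0],"dr": [0,0,0.84],"gripper": 0},
])

```text
clock: 5.2
tool_pos: [0.5517, -0.1222, 0.1609]
tcp_rot: [3.138, 0.148, -0.0]
ft_force: [-1.4, 0.8, 4.9]
grip_width: 0.191
```

Run:
```python
from h import *
st(); im=capture("wrist"); cv2.imwrite("pics/w3.png",im[:,:,::-1])
```

```text
t 5.2 p [ 0.5517 -0.1222  0.1609] yaw 5.41 tilt [-0.0001 -0.0001] F [-1.36  0.81  4.86] Tq [ 0.214  0.279 -0.055] w 0.191 q [-0.37  0.23  1.61 -0.    1.3  -0.47]
```

View pics/w3.png

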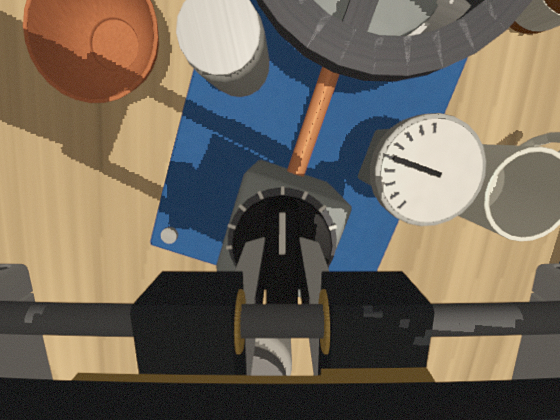

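Emit:
step_arm([
  {"xyz": [0,0,0],"dr": [0,0,0],"gripper": 0.5},
  {"xyz": [0,0,0],"dr": [0,0,0],"gripper": 0.5},
  {"xyz": [0,0,0],"dr": [0,0,0],"gripper": 0.5},
  {"xyz": [0,0,0],"dr": [0,0,0],"gripper": 0.5},
  {"xyz": [0,0,-1.5],"dr": [0,0,0],"gripper": 0.5},
  {"xyz": [0,0,-3.5],"dr": [0,0,0],"gripper": 0.5},
  {"xyz": [0,0,-6.5],"dr": [0,0,0],"gripper": 0.6},
  {"xyz": [0,0,-10],"dr": [0,0,0],"gripper": 0.6},
  {"xyz": [0,0,-10],"dr": [0,0,0],"gripper": 0.6},
  {"xyz": [0,0,-10],"dr": [0,0,0],"gripper": 0.6},
])

```text
clock: 6.25
tool_pos: [0.5526, -0.1225, 0.2624]
tcp_rot: [3.137, 0.145, 0.005]
ft_force: [0.2, 0.2, -0.8]
grip_width: 0.604
```

Run:
```python
from h import *
st(); im=capture("wrist"); cv2.imwrite("pics/w4.png",im[:,:,::-1])
plan(.5235,.0755,.26,50)
```

```text
t 6.25 p [ 0.5526 -0.1225  0.2624] yaw 5.28 tilt [ 0.0034 -0.0014] F [ 0.22  0.18 -0.76] Tq [-0.074 -0.093  0.021] w 0.604 q [-0.37  0.15  1.49 -0.    1.5  -0.46]
shift [ -0.98 -19.94   0.05] dr [ 2.000e-04 -1.000e-04 -7.806e-01]
```

View pics/w4.png

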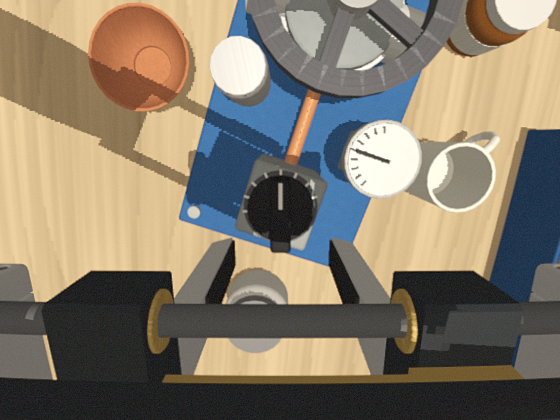

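The dial stayed put after release. Its line at (280,195) is upright in an image taken at tool yaw 5.3°, which is 72° of turn. Next I'll move over the knob.

Emit:
step_arm([
  {"xyz": [-0.1,-3,0],"dr": [0,0,-0.1],"gripper": 0.6},
  {"xyz": [-0.2,-6,0],"dr": [0,0,-0.2],"gripper": 0.6},
  {"xyz": [-0.4,-9,0],"dr": [0,0,-0.3],"gripper": 0.6},
  {"xyz": [-0.6,-12,0],"dr": [0,0,-0.42],"gripper": 0.6},
  {"xyz": [-0.8,-15,0],"dr": [0,0,-0.54],"gripper": 0.6},
  {"xyz": [-1,-18,0],"dr": [0,0,-0.66],"gripper": 0.6},
  {"xyz": [-1,-19.9,0],"dr": [0,0,-0.78],"gripper": 0.6},
  {"xyz": [-1,-19.9,0],"dr": [0,0,-0.78],"gripper": 0.6},
  {"xyz": [-1,-19.9,0],"dr": [0,0,-0.78],"gripper": 0.6},
  {"xyz": [-1,-19.9,0],"dr": [0,0,-0.78],"gripper": 0.6},
])

```text
clock: 7.3
tool_pos: [0.5233, 0.074, 0.2597]
tcp_rot: [-2.849, -1.323, 0.002]
ft_force: [-0.1, -0.2, -1.2]
grip_width: 0.602
```

Run:
```python
from h import *
s=st(); im=capture("wrist"); cv2.imwrite("pics/w5.png",im[:,:,::-1])
print(proj("wrist",[[.599,.0815,.145],[.5234,.0754,.191]],s))
```

```text
t 7.3 p [0.5233 0.074  0.2597] yaw 49.81 tilt [-0.0014 -0.0005] F [-0.11 -0.16 -1.24] Tq [ 0.009 -0.088  0.021] w 0.602 q [-0.02  0.07  1.58 -0.    1.49 -0.89]
[[336.12509347 261.07674621]
 [282.76926742 220.86234269]]
```

View pics/w5.png

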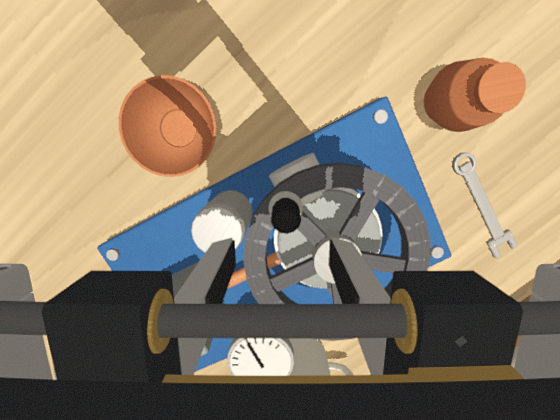

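Run:
```python
from h import *
a=cv2.imread("pics/w5.png")[180:300,240:400]; cv2.imwrite("pics/w5z.png",cv2.resize(a,None,fx=5,fy=5,interpolation=2))
```

```text
(no output)
```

View pics/w5z.png

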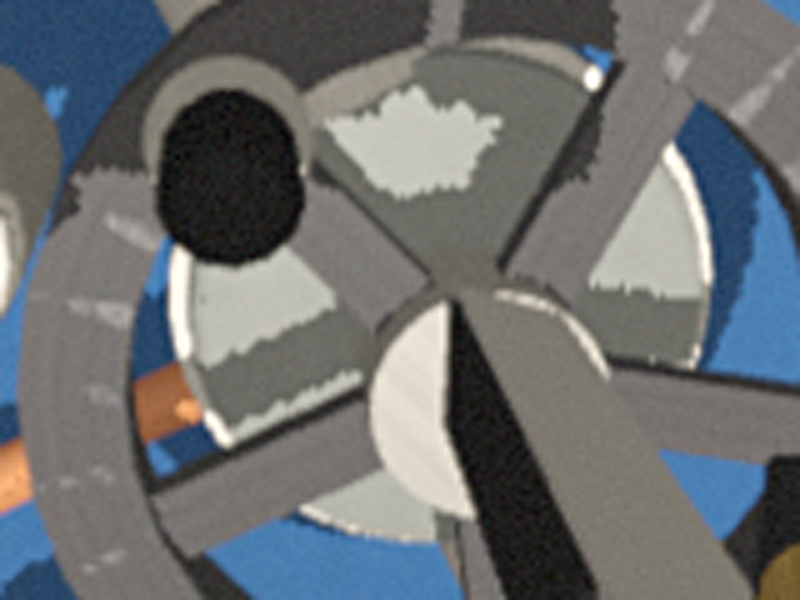

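Run:
```python
from h import *
s=st()
print(ray("wrist",[(286.2,217.7)],.188,s))
plan(.5225,.0775,.155,50)
```

```text
t 7.35 p [0.5234 0.0739 0.2599] yaw 49.81 tilt [-0.001  -0.0004] F [1.43 0.29 0.07] Tq [-0.01  -0.149  0.042] w 0.601 q [-0.02  0.07  1.58 -0.    1.49 -0.89]
[[0.52399757 0.0786316  0.188     ]]
shift [ 0.23 -0.3  10.49] dr [-0.0005  0.001  -0.0034]
```

Emit:
step_arm([
  {"xyz": [0.25,-0.2,2],"dr": [0,0,0],"gripper": 0.6},
  {"xyz": [0.25,-0.2,4],"dr": [0,0,0],"gripper": 0.6},
  {"xyz": [0.25,-0.2,6],"dr": [0,0,0],"gripper": 0.6},
  {"xyz": [0.25,-0.2,8],"dr": [0,0,0],"gripper": 0.6},
  {"xyz": [0.25,-0.2,9.5],"dr": [0,0,0],"gripper": 0.6},
  {"xyz": [0.25,-0.2,10.5],"dr": [0,0,0],"gripper": 0.6},
  {"xyz": [0.25,-0.2,10.5],"dr": [0,0,0],"gripper": 0.5},
  {"xyz": [0.25,-0.2,10.5],"dr": [0,0,0],"gripper": 0.4},
  {"xyz": [0.25,-0.2,10.5],"dr": [0,0,0],"gripper": 0.3},
  {"xyz": [0.25,-0.2,10.5],"dr": [0,0,0],"gripper": 0.2},
], squeeze=35)

```text
clock: 8.35
tool_pos: [0.5244, 0.0782, 0.1566]
tcp_rot: [2.847, 1.326, 0.003]
ft_force: [0.2, -0.3, 0.1]
grip_width: 0.297
```

Emit:
step_arm([
  {"xyz": [0,0,0],"dr": [0,0,0],"gripper": 0},
  {"xyz": [0,0,0],"dr": [0,0,0],"gripper": 0},
  {"xyz": [0,0,0],"dr": [0,0,0],"gripper": 0},
  {"xyz": [0,0,0],"dr": [0,0,0],"gripper": 0},
  {"xyz": [0,0,0],"dr": [0,0,0],"gripper": 0},
  {"xyz": [0,0,0],"dr": [0,0,0],"gripper": 0},
  {"xyz": [0,0,0],"dr": [0,0,0],"gripper": 0},
  {"xyz": [0,0,0],"dr": [0,0,0],"gripper": 0},
  {"xyz": [0,0,0],"dr": [0,0,0],"gripper": 0},
  {"xyz": [0,0,0],"dr": [0,0,0],"gripper": 0},
])

```text
clock: 9.35
tool_pos: [0.524, 0.078, 0.1565]
tcp_rot: [2.847, 1.326, 0.001]
ft_force: [-1.6, -1.6, 5.4]
grip_width: 0.272
```

Run:
```python
from h import *
s=st(); im=capture("wrist"); cv2.imwrite("pics/w6.png",im[:,:,::-1])
```

```text
t 9.35 p [0.524  0.078  0.1565] yaw 49.97 tilt [ 0.0012 -0.0006] F [-1.59 -1.58  5.42] Tq [-0.297  0.212  0.013] w 0.272 q [-0.02  0.16  1.71 -0.    1.28 -0.89]
```

View pics/w6.png

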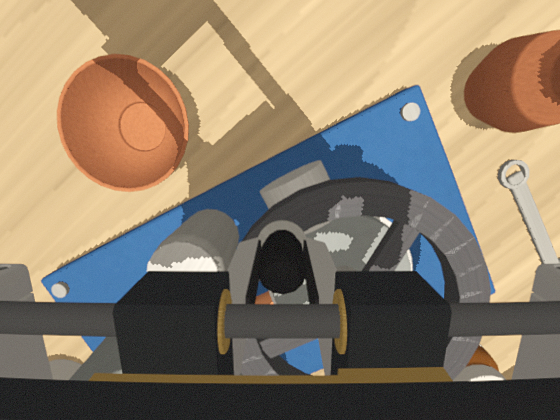

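```bash
cat > arc.py <<'E'
import numpy as np,sys
hub=np.array([.599,.0818]); c=np.cos(np.radians(50));s=np.sin(np.radians(50))
def tool(d): return np.array([d[0]*c+d[1]*s, d[0]*s-d[1]*c])*100
def P(a): return hub+.075*np.array([np.cos(np.radians(a)),np.sin(np.radians(a))])
a0=-177.1
t=list(range(0,121,8)) 
for i in range(len(t)-1): print(t[i+1],(tool(P(a0-t[i+1])-P(a0-t[i]))).round(3))
E
python3 arc.py
```

```text
8 [ 0.814 -0.657]
16 [ 0.898 -0.537]
24 [ 0.964 -0.407]
32 [ 1.011 -0.269]
40 [ 1.039 -0.126]
48 [1.046 0.02 ]
56 [1.033 0.165]
64 [1.    0.308]
72 [0.948 0.444]
80 [0.877 0.571]
88 [0.788 0.688]
96 [0.685 0.791]
104 [0.568 0.879]
112 [0.441 0.949]
120 [0.304 1.001]
```

Emit:
step_arm([
  {"xyz": [0.08,-0.066,0],"dr": [0,0,0],"gripper": 0},
  {"xyz": [0.16,-0.13,0],"dr": [0,0,0],"gripper": 0},
  {"xyz": [0.245,-0.2,0],"dr": [0,0,0],"gripper": 0},
  {"xyz": [0.325,-0.265,0],"dr": [0,0,0],"gripper": 0},
  {"xyz": [0.41,-0.33,0],"dr": [0,0,0],"gripper": 0},
  {"xyz": [0.49,-0.395,0],"dr": [0,0,0],"gripper": 0},
  {"xyz": [0.57,-0.46,0],"dr": [0,0,0],"gripper": 0},
  {"xyz": [0.65,-0.53,0],"dr": [0,0,0],"gripper": 0},
  {"xyz": [0.73,-0.59,0],"dr": [0,0,0],"gripper": 0},
  {"xyz": [0.81,-0.66,0],"dr": [0,0,0],"gripper": 0},
])

```text
clock: 10.4
tool_pos: [0.5239, 0.0875, 0.1565]
tcp_rot: [2.845, 1.326, -0.001]
ft_force: [-1.6, -4.6, 6.4]
grip_width: 0.267
```

```bash
cat > log.py <<'E'
from h import *
s=st(); hub=np.array([.599,.0818]); d=s["tool_pos"][:2]-hub; r=np.linalg.norm(d); a=np.arctan2(d[1],d[0]); tg=np.array([np.sin(a),-np.cos(a)]); rd=d/r
f=s["ft_force"][:2]
A=(-177.1-np.degrees(a))%360
print("turn",round(A if A<180 else A-360,2),"r",r.round(4),"Ftan(resist)",(-f@tg).round(2),"Frad",(f@rd).round(2))
E
python3 log.py
```

```text
t 10.4 p [0.5239 0.0875 0.1565] yaw 49.97 tilt [ 0.0005 -0.0025] F [-1.62 -4.6   6.42] Tq [-0.745  0.361  0.013] w 0.267 q [ 0.    0.16  1.7  -0.    1.28 -0.87]
turn 7.26 r 0.0753 Ftan(resist) 4.71 Frad 1.27
```

Emit:
step_arm([
  {"xyz": [0.09,-0.054,0],"dr": [0,0,0],"gripper": 0},
  {"xyz": [0.18,-0.108,0],"dr": [0,0,0],"gripper": 0},
  {"xyz": [0.27,-0.16,0],"dr": [0,0,0],"gripper": 0},
  {"xyz": [0.36,-0.215,0],"dr": [0,0,0],"gripper": 0},
  {"xyz": [0.45,-0.27,0],"dr": [0,0,0],"gripper": 0},
  {"xyz": [0.54,-0.32,0],"dr": [0,0,0],"gripper": 0},
  {"xyz": [0.63,-0.375,0],"dr": [0,0,0],"gripper": 0},
  {"xyz": [0.72,-0.43,0],"dr": [0,0,0],"gripper": 0},
  {"xyz": [0.81,-0.485,0],"dr": [0,0,0],"gripper": 0},
  {"xyz": [0.9,-0.54,0],"dr": [0,0,0],"gripper": 0},
])

```text
clock: 11.4
tool_pos: [0.5251, 0.0972, 0.1565]
tcp_rot: [2.845, 1.325, -0.004]
ft_force: [-3.6, -4.9, 7.4]
grip_width: 0.266
```

```bash
python3 log.py
```

```text
t 11.4 p [0.5251 0.0972 0.1565] yaw 49.97 tilt [-0.0007 -0.0039] F [-3.62 -4.9   7.41] Tq [-1.07   0.619  0.016] w 0.266 q [ 0.02  0.17  1.69 -0.    1.28 -0.85]
turn 14.67 r 0.0755 Ftan(resist) 5.54 Frad 2.55
```

Emit:
step_arm([
  {"xyz": [0.096,-0.041,0],"dr": [0,0,0],"gripper": 0},
  {"xyz": [0.192,-0.082,0],"dr": [0,0,0],"gripper": 0},
  {"xyz": [0.288,-0.123,0],"dr": [0,0,0],"gripper": 0},
  {"xyz": [0.384,-0.164,0],"dr": [0,0,0],"gripper": 0},
  {"xyz": [0.48,-0.205,0],"dr": [0,0,0],"gripper": 0},
  {"xyz": [0.576,-0.246,0],"dr": [0,0,0],"gripper": 0},
  {"xyz": [0.672,-0.287,0],"dr": [0,0,0],"gripper": 0},
  {"xyz": [0.768,-0.328,0],"dr": [0,0,0],"gripper": 0},
  {"xyz": [0.864,-0.369,0],"dr": [0,0,0],"gripper": 0},
  {"xyz": [0.96,-0.41,0],"dr": [0,0,0],"gripper": 0},
])

```text
clock: 12.4
tool_pos: [0.5275, 0.1066, 0.1564]
tcp_rot: [2.844, 1.325, -0.006]
ft_force: [-6.0, -7.6, 8.6]
grip_width: 0.269
```

```bash
python3 log.py
```

```text
t 12.4 p [0.5275 0.1066 0.1564] yaw 49.96 tilt [-0.0022 -0.0049] F [-5.99 -7.64  8.61] Tq [-1.346  0.888 -0.051] w 0.269 q [ 0.04  0.18  1.68 -0.01  1.28 -0.83]
turn 22.06 r 0.0757 Ftan(resist) 9.18 Frad 3.15
```

Emit:
step_arm([
  {"xyz": [0.101,-0.027,0],"dr": [0,0,0],"gripper": 0},
  {"xyz": [0.202,-0.054,0],"dr": [0,0,0],"gripper": 0},
  {"xyz": [0.303,-0.081,0],"dr": [0,0,0],"gripper": 0},
  {"xyz": [0.404,-0.108,0],"dr": [0,0,0],"gripper": 0},
  {"xyz": [0.505,-0.135,0],"dr": [0,0,0],"gripper": 0},
  {"xyz": [0.606,-0.162,0],"dr": [0,0,0],"gripper": 0},
  {"xyz": [0.707,-0.189,0],"dr": [0,0,0],"gripper": 0},
  {"xyz": [0.808,-0.216,0],"dr": [0,0,0],"gripper": 0},
  {"xyz": [0.909,-0.243,0],"dr": [0,0,0],"gripper": 0},
  {"xyz": [1.01,-0.27,0],"dr": [0,0,0],"gripper": 0},
])

```text
clock: 13.4
tool_pos: [0.5312, 0.1158, 0.1564]
tcp_rot: [2.845, 1.325, -0.009]
ft_force: [-8.6, -7.9, 10.3]
grip_width: 0.272
```

```bash
python3 log.py
```

```text
t 13.4 p [0.5312 0.1158 0.1564] yaw 49.97 tilt [-0.004  -0.0057] F [-8.57 -7.89 10.31] Tq [-1.49   1.237 -0.01 ] w 0.272 q [ 0.06  0.19  1.67 -0.01  1.29 -0.81]
turn 29.51 r 0.0758 Ftan(resist) 10.89 Frad 4.13
```

Emit:
step_arm([
  {"xyz": [0.104,-0.013,0],"dr": [0,0,0],"gripper": 0},
  {"xyz": [0.208,-0.026,0],"dr": [0,0,0],"gripper": 0},
  {"xyz": [0.312,-0.039,0],"dr": [0,0,0],"gripper": 0},
  {"xyz": [0.416,-0.052,0],"dr": [0,0,0],"gripper": 0},
  {"xyz": [0.52,-0.065,0],"dr": [0,0,0],"gripper": 0},
  {"xyz": [0.624,-0.078,0],"dr": [0,0,0],"gripper": 0},
  {"xyz": [0.728,-0.091,0],"dr": [0,0,0],"gripper": 0},
  {"xyz": [0.832,-0.104,0],"dr": [0,0,0],"gripper": 0},
  {"xyz": [0.936,-0.117,0],"dr": [0,0,0],"gripper": 0},
  {"xyz": [1.04,-0.13,0],"dr": [0,0,0],"gripper": 0},
])

```text
clock: 14.4
tool_pos: [0.5361, 0.1244, 0.1564]
tcp_rot: [2.845, 1.326, -0.012]
ft_force: [-9.4, -8.8, 11.7]
grip_width: 0.27
```

```bash
python3 log.py
```

```text
t 14.4 p [0.5361 0.1244 0.1564] yaw 49.96 tilt [-0.0059 -0.0059] F [-9.37 -8.85 11.68] Tq [-1.5    1.638 -0.035] w 0.27 q [ 0.07  0.2   1.65 -0.01  1.29 -0.8 ]
turn 37.02 r 0.076 Ftan(resist) 12.58 Frad 2.79
```

Emit:
step_arm([
  {"xyz": [0.105,0.002,0],"dr": [0,0,0],"gripper": 0},
  {"xyz": [0.21,0.004,0],"dr": [0,0,0],"gripper": 0},
  {"xyz": [0.315,0.006,0],"dr": [0,0,0],"gripper": 0},
  {"xyz": [0.42,0.008,0],"dr": [0,0,0],"gripper": 0},
  {"xyz": [0.525,0.01,0],"dr": [0,0,0],"gripper": 0},
  {"xyz": [0.63,0.012,0],"dr": [0,0,0],"gripper": 0},
  {"xyz": [0.735,0.014,0],"dr": [0,0,0],"gripper": 0},
  {"xyz": [0.84,0.016,0],"dr": [0,0,0],"gripper": 0},
  {"xyz": [0.945,0.018,0],"dr": [0,0,0],"gripper": 0},
  {"xyz": [1.05,0.02,0],"dr": [0,0,0],"gripper": 0},
])

```text
clock: 15.4
tool_pos: [0.5422, 0.1325, 0.1564]
tcp_rot: [2.846, 1.326, -0.015]
ft_force: [-11.2, -8.4, 13.0]
grip_width: 0.271
```

```bash
python3 log.py
```

```text
t 15.4 p [0.5422 0.1325 0.1564] yaw 49.97 tilt [-0.0076 -0.0057] F [-11.2   -8.44  13.03] Tq [-1.414  1.869 -0.01 ] w 0.271 q [ 0.09  0.22  1.63 -0.01  1.3  -0.78]
turn 44.67 r 0.0762 Ftan(resist) 13.76 Frad 2.73
```

Emit:
step_arm([
  {"xyz": [0.103,0.0165,0],"dr": [0,0,0],"gripper": 0},
  {"xyz": [0.206,0.033,0],"dr": [0,0,0],"gripper": 0},
  {"xyz": [0.309,0.05,0],"dr": [0,0,0],"gripper": 0},
  {"xyz": [0.412,0.066,0],"dr": [0,0,0],"gripper": 0},
  {"xyz": [0.515,0.083,0],"dr": [0,0,0],"gripper": 0},
  {"xyz": [0.618,0.099,0],"dr": [0,0,0],"gripper": 0},
  {"xyz": [0.721,0.116,0],"dr": [0,0,0],"gripper": 0},
  {"xyz": [0.824,0.132,0],"dr": [0,0,0],"gripper": 0},
  {"xyz": [0.927,0.149,0],"dr": [0,0,0],"gripper": 0},
  {"xyz": [1.03,0.165,0],"dr": [0,0,0],"gripper": 0},
])

```text
clock: 16.4
tool_pos: [0.5495, 0.1398, 0.1564]
tcp_rot: [2.847, 1.327, -0.016]
ft_force: [-11.9, -7.5, 14.2]
grip_width: 0.269
```

```bash
python3 log.py
python3 - <<'E'
from h import *
im=capture("wrist"); cv2.imwrite("pics/w7.png",im[:,:,::-1])
im=capture("top"); cv2.imwrite("pics/t7.png",im[:,:,::-1])
E
```

```text
t 16.4 p [0.5495 0.1398 0.1564] yaw 49.97 tilt [-0.0089 -0.0049] F [-11.92  -7.5   14.2 ] Tq [-1.243  2.173 -0.051] w 0.269 q [ 0.1   0.24  1.61 -0.    1.3  -0.77]
turn 52.41 r 0.0762 Ftan(resist) 13.94 Frad 2.04
```

View pics/w7.png

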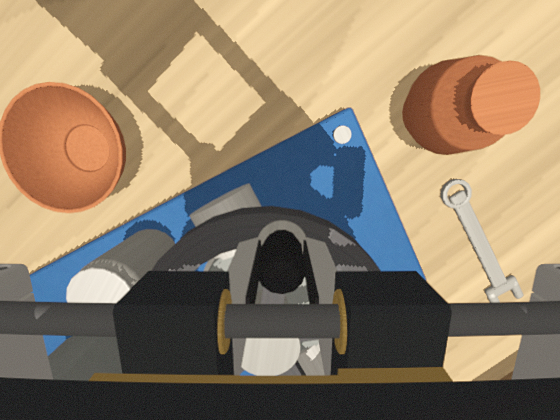

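View pics/t7.png

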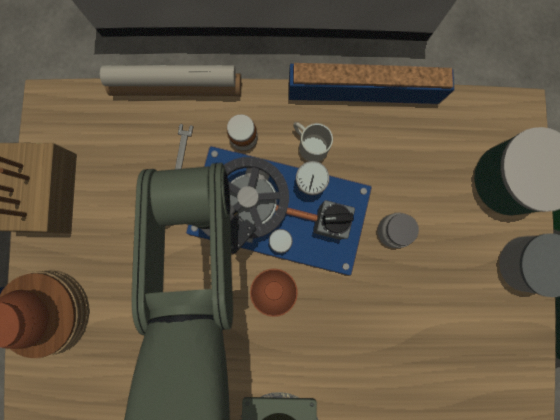

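Emit:
step_arm([
  {"xyz": [0.1,0.031,0],"dr": [0,0,0],"gripper": 0},
  {"xyz": [0.2,0.062,0],"dr": [0,0,0],"gripper": 0},
  {"xyz": [0.3,0.092,0],"dr": [0,0,0],"gripper": 0},
  {"xyz": [0.4,0.123,0],"dr": [0,0,0],"gripper": 0},
  {"xyz": [0.5,0.154,0],"dr": [0,0,0],"gripper": 0},
  {"xyz": [0.6,0.185,0],"dr": [0,0,0],"gripper": 0},
  {"xyz": [0.7,0.216,0],"dr": [0,0,0],"gripper": 0},
  {"xyz": [0.8,0.246,0],"dr": [0,0,0],"gripper": 0},
  {"xyz": [0.9,0.277,0],"dr": [0,0,0],"gripper": 0},
  {"xyz": [1.0,0.308,0],"dr": [0,0,0],"gripper": 0},
])

```text
clock: 17.5
tool_pos: [0.5579, 0.1462, 0.1564]
tcp_rot: [-2.847, -1.327, 0.016]
ft_force: [-13.8, -5.5, 14.7]
grip_width: 0.27
```

```bash
python3 log.py
```

```text
t 17.5 p [0.5579 0.1462 0.1564] yaw 49.98 tilt [-0.0097 -0.0036] F [-13.79  -5.45  14.69] Tq [-1.004  2.285 -0.021] w 0.27 q [ 0.11  0.26  1.58 -0.    1.31 -0.76]
turn 60.34 r 0.0764 Ftan(resist) 14.56 Frad 2.83
```

Emit:
step_arm([
  {"xyz": [0.095,0.0445,0],"dr": [0,0,0],"gripper": 0},
  {"xyz": [0.19,0.089,0],"dr": [0,0,0],"gripper": 0},
  {"xyz": [0.285,0.133,0],"dr": [0,0,0],"gripper": 0},
  {"xyz": [0.38,0.178,0],"dr": [0,0,0],"gripper": 0},
  {"xyz": [0.475,0.222,0],"dr": [0,0,0],"gripper": 0},
  {"xyz": [0.57,0.267,0],"dr": [0,0,0],"gripper": 0},
  {"xyz": [0.665,0.311,0],"dr": [0,0,0],"gripper": 0},
  {"xyz": [0.76,0.356,0],"dr": [0,0,0],"gripper": 0},
  {"xyz": [0.855,0.4,0],"dr": [0,0,0],"gripper": 0},
  {"xyz": [0.95,0.445,0],"dr": [0,0,0],"gripper": 0},
])

```text
clock: 18.5
tool_pos: [0.5674, 0.1514, 0.1564]
tcp_rot: [-2.845, -1.327, 0.015]
ft_force: [-13.4, -3.4, 13.6]
grip_width: 0.271
```

```bash
python3 log.py
```

```text
t 18.5 p [0.5674 0.1514 0.1564] yaw 49.99 tilt [-0.0096 -0.0022] F [-13.41  -3.43  13.6 ] Tq [-0.619  2.211 -0.006] w 0.271 q [ 0.11  0.28  1.55 -0.    1.32 -0.76]
turn 68.47 r 0.0764 Ftan(resist) 13.63 Frad 2.42
```

Emit:
step_arm([
  {"xyz": [0.088,0.057,0],"dr": [0,0,0],"gripper": 0},
  {"xyz": [0.176,0.114,0],"dr": [0,0,0],"gripper": 0},
  {"xyz": [0.264,0.171,0],"dr": [0,0,0],"gripper": 0},
  {"xyz": [0.352,0.228,0],"dr": [0,0,0],"gripper": 0},
  {"xyz": [0.44,0.285,0],"dr": [0,0,0],"gripper": 0},
  {"xyz": [0.528,0.342,0],"dr": [0,0,0],"gripper": 0},
  {"xyz": [0.616,0.399,0],"dr": [0,0,0],"gripper": 0},
  {"xyz": [0.704,0.456,0],"dr": [0,0,0],"gripper": 0},
  {"xyz": [0.792,0.513,0],"dr": [0,0,0],"gripper": 0},
  {"xyz": [0.88,0.57,0],"dr": [0,0,0],"gripper": 0},
])

```text
clock: 19.5
tool_pos: [0.5778, 0.1553, 0.1564]
tcp_rot: [-2.845, -1.326, 0.013]
ft_force: [-12.5, -1.0, 12.4]
grip_width: 0.269
```

```bash
python3 log.py
```

```text
t 19.5 p [0.5778 0.1553 0.1564] yaw 49.99 tilt [-0.0086 -0.0006] F [-12.5   -0.98  12.36] Tq [-0.307  2.054 -0.076] w 0.269 q [ 0.12  0.3   1.53  0.    1.32 -0.75]
turn 76.79 r 0.0765 Ftan(resist) 12.28 Frad 2.53
```

Emit:
step_arm([
  {"xyz": [0.079,0.069,0],"dr": [0,0,0],"gripper": 0},
  {"xyz": [0.158,0.138,0],"dr": [0,0,0],"gripper": 0},
  {"xyz": [0.237,0.206,0],"dr": [0,0,0],"gripper": 0},
  {"xyz": [0.316,0.275,0],"dr": [0,0,0],"gripper": 0},
  {"xyz": [0.395,0.344,0],"dr": [0,0,0],"gripper": 0},
  {"xyz": [0.474,0.413,0],"dr": [0,0,0],"gripper": 0},
  {"xyz": [0.553,0.482,0],"dr": [0,0,0],"gripper": 0},
  {"xyz": [0.632,0.55,0],"dr": [0,0,0],"gripper": 0},
  {"xyz": [0.711,0.619,0],"dr": [0,0,0],"gripper": 0},
  {"xyz": [0.79,0.688,0],"dr": [0,0,0],"gripper": 0},
])

```text
clock: 20.5
tool_pos: [0.5888, 0.1576, 0.1564]
tcp_rot: [-2.844, -1.326, 0.009]
ft_force: [-10.1, 0.2, 11.3]
grip_width: 0.267
```

```bash
python3 log.py
cat > fit.py <<'E'
import numpy as np,sys
from scipy.optimize import least_squares
D=np.array([(22.06,9.18),(29.51,10.89),(37.02,12.58),(44.67,13.76),(52.41,13.94),(60.34,14.56),(68.47,13.63),(76.79,12.28)]+[tuple(map(float,a.split(","))) for a in sys.argv[1:]])
t=np.radians(D[:,0])
r=least_squares(lambda p:p[0]+p[1]*np.sin(2*(p[2]-t))-D[:,1],[5.5,9,1.7],bounds=([4.5,7.5,1.2],[6.5,11.5,1.95]))
print("fric,A,letgo",r.x[:2],np.degrees(r.x[2]),"res",r.fun.round(2))
E
python3 fit.py
```

```text
t 20.5 p [0.5888 0.1576 0.1564] yaw 50.0 tilt [-0.0069  0.0007] F [-10.06   0.24  11.28] Tq [-0.044  1.691  0.025] w 0.267 q [ 0.12  0.32  1.5   0.    1.33 -0.75]
turn 85.24 r 0.0765 Ftan(resist) 9.94 Frad 1.58
fric,A,letgo [6.12676832 8.21930154] 101.3877428976668 res [-0.06  0.1  -0.04 -0.09  0.33 -0.29 -0.    0.07]
```

Emit:
step_arm([
  {"xyz": [0.0685,0.079,0],"dr": [0,0,0],"gripper": 0},
  {"xyz": [0.137,0.158,0],"dr": [0,0,0],"gripper": 0},
  {"xyz": [0.2055,0.237,0],"dr": [0,0,0],"gripper": 0},
  {"xyz": [0.274,0.316,0],"dr": [0,0,0],"gripper": 0},
  {"xyz": [0.3425,0.395,0],"dr": [0,0,0],"gripper": 0},
  {"xyz": [0.411,0.474,0],"dr": [0,0,0],"gripper": 0},
  {"xyz": [0.4795,0.553,0],"dr": [0,0,0],"gripper": 0},
  {"xyz": [0.548,0.632,0],"dr": [0,0,0],"gripper": 0},
  {"xyz": [0.6165,0.711,0],"dr": [0,0,0],"gripper": 0},
  {"xyz": [0.685,0.79,0],"dr": [0,0,0],"gripper": 0},
])

```text
clock: 21.5
tool_pos: [0.6003, 0.1583, 0.1565]
tcp_rot: [-2.844, -1.326, 0.005]
ft_force: [-8.5, 1.1, 8.7]
grip_width: 0.269
```

```bash
python3 log.py;  python3 fit.py 85.24,9.94
```

```text
t 21.5 p [0.6003 0.1583 0.1565] yaw 50.0 tilt [-0.0045  0.0017] F [-8.53  1.12  8.74] Tq [ 0.147  1.296 -0.038] w 0.269 q [ 0.12  0.35  1.47  0.    1.33 -0.76]
turn 93.85 r 0.0765 Ftan(resist) 8.55 Frad 0.98
fric,A,letgo [5.66921338 8.71360507] 100.70656509599948 res [-0.15  0.1   0.01 -0.02  0.39 -0.29 -0.1  -0.15  0.21]
```

Emit:
step_arm([
  {"xyz": [0.043,0.065,0],"dr": [0,0,0],"gripper": 0},
  {"xyz": [0.086,0.13,0],"dr": [0,0,0],"gripper": 0},
  {"xyz": [0.13,0.195,0],"dr": [0,0,0],"gripper": 0},
  {"xyz": [0.174,0.26,0],"dr": [0,0,0],"gripper": 0},
  {"xyz": [0.217,0.325,0],"dr": [0,0,0],"gripper": 0},
  {"xyz": [0.26,0.39,0],"dr": [0,0,0],"gripper": 0},
  {"xyz": [0.304,0.455,0],"dr": [0,0,0],"gripper": 0},
  {"xyz": [0.348,0.52,0],"dr": [0,0,0],"gripper": 0},
  {"xyz": [0.39,0.585,0],"dr": [0,0,0],"gripper": 0},
  {"xyz": [0.43,0.65,0],"dr": [0,0,0],"gripper": 0},
])

```text
clock: 22.5
tool_pos: [0.6089, 0.1576, 0.1565]
tcp_rot: [-2.844, -1.326, 0.002]
ft_force: [-5.8, 1.7, 7.5]
grip_width: 0.272
```

```bash
python3 log.py;  python3 fit.py 85.24,9.94 93.85,8.55
```

```text
t 22.5 p [0.6089 0.1576 0.1565] yaw 50.0 tilt [-0.0025  0.0023] F [-5.8   1.71  7.49] Tq [ 0.302  0.926 -0.033] w 0.272 q [ 0.11  0.36  1.45  0.    1.33 -0.76]
turn 100.34 r 0.0764 Ftan(resist) 5.97 Frad 0.94
fric,A,letgo [6.13947885 8.16109655] 101.20983852010394 res [-0.02  0.12 -0.04 -0.11  0.29 -0.34 -0.07  0.    0.52 -0.34]
```

The resistance has peaked at about 57° and fallen back to bare friction (6 N) at 100°, and the fit puts the let-go point at 101°. I'm releasing here.

Emit:
step_arm([
  {"xyz": [0,0,0],"dr": [0,0,0],"gripper": 0},
  {"xyz": [0,0,0],"dr": [0,0,0],"gripper": 0.3},
  {"xyz": [0,0,0],"dr": [0,0,0],"gripper": 0.4},
  {"xyz": [0,0,0],"dr": [0,0,0],"gripper": 0.5},
  {"xyz": [0,0,0],"dr": [0,0,0],"gripper": 0.55},
  {"xyz": [0,0,0],"dr": [0,0,0],"gripper": 0.55},
  {"xyz": [0,0,0],"dr": [0,0,0],"gripper": 0.55},
  {"xyz": [0,0,0],"dr": [0,0,0],"gripper": 0.55},
  {"xyz": [0,0,0],"dr": [0,0,0],"gripper": 0.55},
  {"xyz": [0,0,0],"dr": [0,0,0],"gripper": 0.55},
])

```text
clock: 23.5
tool_pos: [0.6102, 0.1561, 0.1555]
tcp_rot: [-2.848, -1.327, -0.0]
ft_force: [-0.8, 0.7, 0.1]
grip_width: 0.55
```

```bash
python3 log.py
python3 - <<'E'
from h import *
im=capture("wrist"); cv2.imwrite("pics/w8.png",im[:,:,::-1])
E
```

```text
t 23.5 p [0.6102 0.1561 0.1555] yaw 49.96 tilt [0.0001 0.0001] F [-0.79  0.71  0.09] Tq [ 0.01  -0.142  0.007] w 0.55 q [ 0.11  0.36  1.45  0.    1.33 -0.76]
turn 101.5 r 0.0751 Ftan(resist) 0.89 Frad 0.58
```

View pics/w8.png

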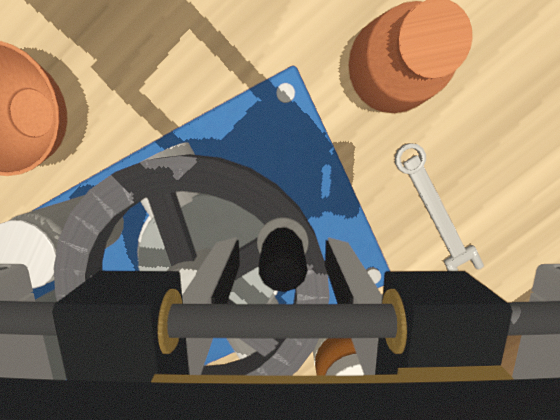

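The knob stands still at (283,258), midway between the open fingers. I'll go straight up next and then back off sideways.

Emit:
step_arm([
  {"xyz": [0,0,-1],"dr": [0,0,0],"gripper": 0.55},
  {"xyz": [0,0,-3],"dr": [0,0,0],"gripper": 0.55},
  {"xyz": [0,0,-5.5],"dr": [0,0,0],"gripper": 0.55},
  {"xyz": [0,0,-8.5],"dr": [0,0,0],"gripper": 0.55},
  {"xyz": [0,0,-12],"dr": [0,0,0],"gripper": 0.55},
  {"xyz": [-4,-4,-12.5],"dr": [0,0,0],"gripper": 0.55},
  {"xyz": [-8,-4,-12.5],"dr": [0,0,0],"gripper": 0.55},
  {"xyz": [-12,-4,-12.5],"dr": [0,0,0],"gripper": 0.55},
  {"xyz": [-16,-4,-12.5],"dr": [0,0,0],"gripper": 0.55},
  {"xyz": [-18,-4,-12.5],"dr": [0,0,0],"gripper": 0.55},
])

```text
clock: 24.55
tool_pos: [0.4621, 0.0425, 0.2816]
tcp_rot: [2.847, 1.325, 0.001]
ft_force: [0.4, 0.3, 0.4]
grip_width: 0.552
```

Run:
```python
from h import *
st()
for n in ("scene","top","wrist"):
    im=capture(n); cv2.imwrite(f"pics/{n}9.png",im[:,:,::-1])
```

```text
t 24.55 p [0.4621 0.0425 0.2816] yaw 49.89 tilt [ 0.0013 -0.0009] F [0.44 0.34 0.37] Tq [-0.027 -0.124 -0.01 ] w 0.552 q [-0.09 -0.09  1.7  -0.    1.53 -0.97]
```

View pics/top9.png

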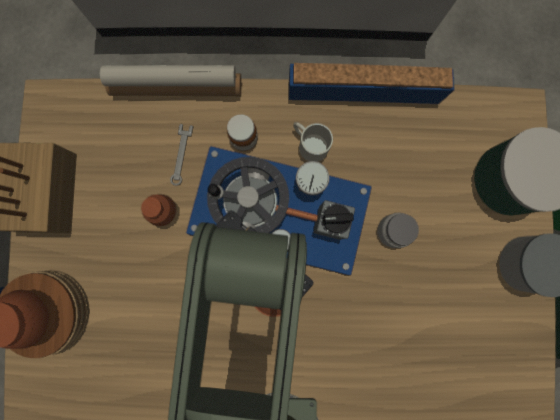

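View pics/scene9.png

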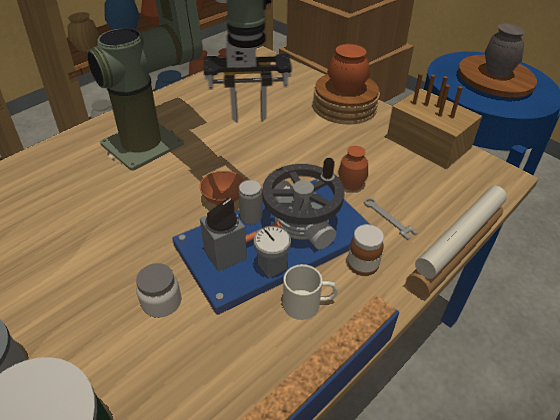

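Run:
```python
from h import *
a=ray("top",[(248.1,228.4),(214,189.5)],.191); print(a,"dist",np.linalg.norm(a[0]-a[1]))
e=cv2.imread("pics/top9.png")[140:280,180:380]; cv2.imwrite("pics/t9z.png",cv2.resize(e,None,fx=4,fy=4,interpolation=2))
im0=cv2.imread("pics/scene0.png").astype(int); im=capture("scene")[:,:,::-1]; st()
p=cv2.imread("pics/scene9.png").astype(int); d=np.abs(p-im)[150:330].max(); print("change since last pic",d)
```

```text
[[0.52337595 0.07543662 0.191     ]
 [0.60716912 0.15231172 0.191     ]] dist 0.1137148948977567
t 24.75 p [0.4644 0.0441 0.2815] yaw 49.91 tilt [0.0023 0.0004] F [ 0.73 -1.01  0.05] Tq [ 0.011 -0.14   0.024] w 0.548 q [-0.09 -0.08  1.69  0.    1.53 -0.96]
change since last pic 50
```

View pics/t9z.png

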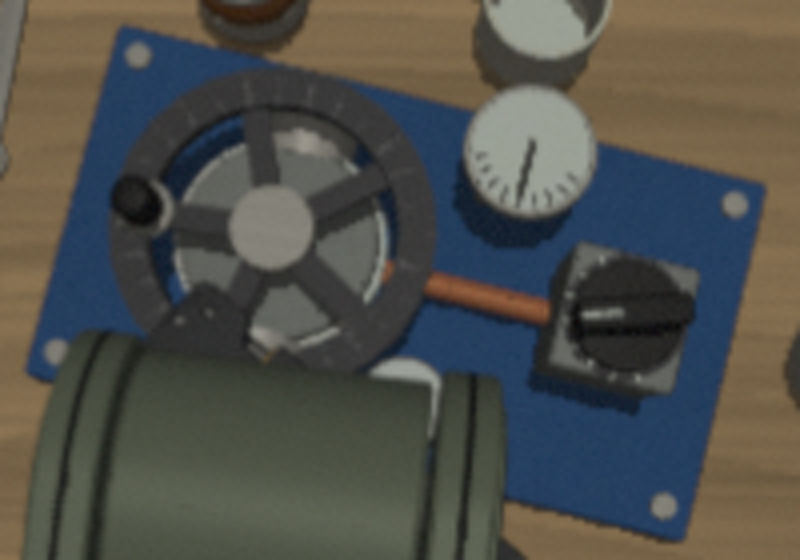

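Emit:
step_arm([
  {"xyz": [0,0,0],"dr": [0,0,0],"gripper": 0.55},
  {"xyz": [0,0,0],"dr": [0,0,0],"gripper": 0.55},
  {"xyz": [0,0,0],"dr": [0,0,0],"gripper": 0.55},
  {"xyz": [0,0,0],"dr": [0,0,0],"gripper": 0.55},
  {"xyz": [0,0,0],"dr": [0,0,0],"gripper": 0.55},
  {"xyz": [0,0,0],"dr": [0,0,0],"gripper": 0.55},
  {"xyz": [0,0,0],"dr": [0,0,0],"gripper": 0.55},
  {"xyz": [0,0,0],"dr": [0,0,0],"gripper": 0.55},
  {"xyz": [0,0,0],"dr": [0,0,0],"gripper": 0.55},
  {"xyz": [0,0,0],"dr": [0,0,0],"gripper": 0.55},
])

```text
clock: 25.75
tool_pos: [0.4638, 0.044, 0.2805]
tcp_rot: [2.848, 1.327, 0.0]
ft_force: [-0.5, 0.3, -0.2]
grip_width: 0.549
```

Run:
```python
from h import *
st(); im=capture("top")[:,:,::-1]
p=cv2.imread("pics/top9.png")
g=lambda a:cv2.cvtColor(np.ascontiguousarray(a),cv2.COLOR_BGR2GRAY).astype(np.float32)
for nm,(r0,r1,c0,c1) in dict(knob=(165,215,200,250),dial=(195,245,310,360)).items(): print(nm,"shift px",cv2.phaseCorrelate(g(p[r0:r1,c0:c1]),g(im[r0:r1,c0:c1])))
job.job_done()
```

```text
t 25.75 p [0.4638 0.044  0.2805] yaw 49.96 tilt [0.0001 0.    ] F [-0.5   0.31 -0.19] Tq [-0.04  -0.1    0.044] w 0.549 q [-0.09 -0.08  1.69  0.    1.53 -0.96]
knob shift px ((-0.042519688817456824, -0.037691508078808056), 0.9812283218383789)
dial shift px ((-0.08218283965266693, -0.031126906136734078), 1.0013196442127228)
the job is handed in; nothing more can be done
```

The pump is set up and the job is handed in at 25.8 s. The dial is three clicks clockwise and the flywheel rests at its let-go point.

- **Dial:** I gripped the bar and turned it 72° clockwise. After I let go, the wrist and top pictures both showed it still at that angle.
- **Flywheel:** I turned it by the knob while logging the resistance, which peaked at about 14.5 N near 57–60° and fell to bare friction of about 6 N at 100°. A fit put the let-go point at about 101°, so I released there.
- **Last checks:**
  - The knob is 114 mm from its start, within the 65–137 mm allowed.
  - Over about 1 s after release, the knob and dial moved less than 0.1 pixel in the top view.
  - The gripper is clear of everything, with no contact force beyond sensor noise.
  - In the last pictures the pots, jars and tools look unmoved. The arm hid part of the bowl and oil can in the top view, but both looked in place in the scene view. I compared them by eye rather than measuring.
- **Disagreements:**
  - The two cameras differed by about 3 mm on the knob's starting position, and I used a position between the two.
  - A crude before/after comparison of the two scene pictures gave a pixel difference of up to 50. I put that down to noise or the arm still settling, but did not trace it. The top-view check above showed no motion.

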